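Assemble a four-part plaster slip mould on its casting board

TASK

Put the plaster cup mould together for casting: lay the foot piece in the middle of the casting board, stand the two mould halves on it with their hollows facing each other so that both drop fully onto the foot's keys and close the seam, and last seat the pouring collar on top, its two small holes over the keys of the halves. Either half may go on either side; set every part down gently, because plaster chips, leave it upright and let go of it. Leave the roll of tape, the terracotta cup and the brush where they are.

Things in the scene. Friction and masses are not known exactly. Their poses are not given: they have to be found in the camera images.
- board_top (a point): Casting board: fixed square plywood board, 150 x 150 mm, top face 30 mm above the table, two pencil lines crossing at its middle. Point: middle of the top face; x, y along its sides, z up. The foot piece lies on it any way round.
- foot_mid (a point): Foot piece, white plaster, 0.24 kg: slab 100 (x) x 96 (y) x 20 mm, on it a square boss 34 x 34 mm, 22 tall, to grip it by, and 4 tapered keys (13 mm wide at root, 5 at tip, 7 tall) at x +-37.5, y +-24. Point: on the middle axis, 21 mm above the underside; z up. The mould's seam runs along its x axis: one half stands on the +y side, one on the -y side.
- half_a_mid (a point): Mould half with knobs on its seam face, plaster, 0.3 kg, upright block 100 (x) x 46 (y) x 80 mm. Point: its middle, 40 mm up. Hollow open to -y, top and bottom, 50 mm wide, from y -23 (seam face, top edge bevelled) to +1; grip the 22 mm wall behind it (y +1 to +23) from above, one finger in the hollow. In place the foot's axis is at its x 0, y -24 and this point 39 mm above foot_mid.
- half_b_mid (a point): The other half: same size, weight, axes and place as half_a, but grey dots for knobs; either fits either side of the foot. Both halves have in the underside two key sockets 15 mm wide, 9 deep at x +-37.5, y 0 (1 mm play), and on top one tapered key at x +37.5, y 0 (11 mm wide at root, 5 at tip, 7 tall).
- collar_mid (a point): Pouring collar, plaster, 0.17 kg: flange 100 (x) x 96 (y) x 14 mm, on it a round neck, 52 mm across, 26 tall, to grip it by; 34 mm pour hole. Holes of 15 mm at (x, y) = (37.5, 24), (-37.5, -24) take the halves' top keys; a half turn fits as well. Point: middle axis, 20 mm up; z up. In place: 99 mm above foot_mid, same axis, x along the foot's x (either way).
There are look-alikes about, which are no part of the job. Leave any red look-alike of the part that bears half_b_mid alone. Leave any blue look-alike of the part that bears half_a_mid alone.

How it is judged:
By the outcome, as a careful person would: the job done as asked, in the order asked, and still so for the second after the job is handed in, with the robot touching nothing.
It also fails if it takes over 122 s, if anything falls off the work surface, if the arm or the gripper's body presses on something with over 40 N, if the wrist force passes 120 N, or if a joint passes its speed limit or range.

ROBOT

A 7-joint arm with a two-finger parallel gripper is mounted at the origin on the work surface. World frame = base frame: x ahead of the robot, y to its left, z up, the work surface at z = 0. Lengths are in m, angles in rad, forces in N, time in s.
With the tool pointing down it reaches from about 0.4 to 0.875 m from the base axis. Payload 19.3 kg.
Tool frame: the origin (TCP) lies midway between the tips of the shut fingers; the grasp point (between the pads) lies 19 mm behind it (bot.pinch_z is the distance from the TCP to the grasp point, in m); z points along the fingers, y is the line along which they close (so a half turn about z gives the same grasp; the last joint's range is limited). The gripper opens to 85 mm and grips with 20 to 120 N. Pads are 22 mm wide; open, the fingers measure 114 mm over their backs; the gripper's body (76 mm by 85 mm) begins 54 mm behind the grasp point. The pads swing forward as they close: fully open they stand 13 mm farther back than shut.
Start: joints at [-1.264, 0.521, -0.036, 1.599, 0.021, 1.021, -0.113], TCP at [0.23, 0.581, 0.231] pointing down, gripper open.
Joint ranges: [-2.91, 2.91], [-0.3, 2.13], [-1.5, 1.42], [0.17, 2.43], [-1.26, 4.41], [0.16, 1.93], [-2.52, 2.52]. Speed limits (rad/s): [1.89, 1.89, 2.39, 2.39, 3.01, 3.01, 3.01].

INTERFACE

Orientations are given as [roll, pitch, yaw] about the fixed x, y, z axes, in that order (R = Rz(yaw) Ry(pitch) Rx(roll)).
In Python, from workcell import observe, viewer, bot gives the robot as it stands. The module is installed in compiled form; this text tells all that it offers.
- The arm moves only by the tool play_rows, never from a script. Its argument "motion" is a list of rows, each a list of 7 numbers: the shift along the tool's x, y, z in cm, then the turn, a rotation vector about the tool's x, y, z in rad, then the opening, from -1 (shut) to 1 (fully open), so that 0 is half open. A call has exactly 5 rows; each row is the pose to reach, as a shift and turn from the pose commanded when the call began, along the tool's axes at that moment; what a row does not reach only later rows make up. A row lasts 1/10 s, in which the tool goes at most 50 mm and 8.59 degrees, less where a joint would pass 70% of its speed; a pose out of reach is approached as far as the arm can. A call with a gripper value outside its range is refused whole. The fingers move at their own pace and stop on an object; "squeeze" is the grip in N (left out, the last holds). Time passes only in rows, so rows that repeat a pose let the fingers close, or fill a call up. It gives the time, the measured TCP pose, the force, the opening and the grip force at its end, in the units of the state.
- observe(): the state, without advancing time (a new reading comes with each control period).
- viewer.grab_frame(name): name is "side" or "top" or "wrist"; returns (picture, depth): 420x560x3 uint8, red, green, blue; 420x560 float32, m along the optical axis (not along the pixel's ray), 0 where there is no reading.
- viewer.camera_info(name): a dict with "fx", "fy", "cx", "cy" (pixels), "R" (3x3) and "t" (3): a world point X has camera coordinates R X + t. Camera axes: x right, y down, z forward; pixel columns grow to the right and rows downward; lengths in m; the calibration is good to about 2 mm. A picture is of the moment at which its call begins: read the wrist's pose just before it. camera_info takes no time and is no camera call; for the wrist camera it gives the pose at the moment of the call.
- bot.job_done(): hands the job in; it is judged then, once.
The state is a dict: "clock": time; "qpos": joint angles; "qd": joint speeds; "joint_efforts": joint torques, N m; "position": TCP position; "tool_rot": TCP orientation; "force": force on the tool from outside, world axes, zero at the start; "moment": the same for the moment, N m; "grip_width": finger opening in m; "finger_force": force on a finger pad.
Only numpy, scipy, OpenCV 4.12 (cv2) and the standard library are available. Lean on these libraries where they do the work, as an engineer would, in place of code of your own. Each camera call takes 0.05 s, during which the arm holds its last target. There are 200 camera calls.

## Working session

There is one attempt and no reset: what is moved stays moved. The work goes in short steps, Python scripts to look and compute and a tool call to move; the robot and the scene stay as the last step left them, time stands still between calls to the robot, and variables do not carry over. Pictures are saved under pics/ and viewed, at most 14 in all, crops included, and the job is handed in when it is done.

Besides the shell and the picture viewer there is one more tool, called after "Emit:" by a JSON object that holds its "api" and its "payload". play_rows: Moves the arm, as the interface text tells. Its arguments: {"type":"object","properties":{"motion":{"type":"array"},"squeeze":{"type":"number"}},"required":["motion"]}

```bash
mkdir -p pics; cat > h.py <<'E'
import numpy as np, cv2, os
from scipy.spatial.transform import Rotation as Ro
from workcell import observe, viewer, bot
def grab(n, tag):
    ci=viewer.camera_info(n); im,d=viewer.grab_frame(n)
    np.savez(f'{tag}.npz',im=im,d=d,**{k:ci[k] for k in ('fx','fy','cx','cy','R','t')})
    cv2.imwrite(f'pics/{tag}.png',im[:,:,::-1]); return load(tag)
def load(tag):
    z=np.load(f'{tag}.npz'); im,d=z['im'],z['d']
    v,u=np.mgrid[:d.shape[0],:d.shape[1]]
    P=np.stack([(u-z['cx'])/z['fx']*d,(v-z['cy'])/z['fy']*d,d],-1)
    W=(P-z['t'])@z['R']; W[d==0]=np.nan
    return im,W
E
python3 - <<'E'
from h import *
s=observe(); print({k:np.round(v,3) for k,v in s.items()}, bot.pinch_z)
for n in('top','side','wrist'):
    im,W=grab(n,n+'0'); print(n,np.nanmin(W.reshape(-1,3),0),np.nanmax(W.reshape(-1,3),0),viewer.camera_info(n)['t'])
a=cv2.imread('pics/top0.png');b=cv2.imread('pics/side0.png')
E
```

```text
{'clock': np.float64(0.0), 'qpos': array([-1.264,  0.522, -0.036,  1.6  ,  0.021,  1.021, -0.113]), 'qd': array([-0.   ,  0.   , -0.   , -0.001, -0.001, -0.003, -0.   ]), 'joint_efforts': array([ 2.0000e-03, -9.2708e+01,  1.9810e+00, -3.6993e+01,  1.8000e-02,
        8.0000e-03,  0.0000e+00]), 'position': array([0.23 , 0.581, 0.231]), 'tool_rot': array([-3.14 ,  0.   ,  2.765]), 'force': array([0.26 , 0.322, 0.235]), 'moment': array([-0.044,  0.003, -0.032]), 'finger_force': np.float64(0.0), 'grip_width': np.float64(0.085)} 0.0187
top [ 0.06784178 -1.38286299 -0.77211059] [1.72381502 1.35881259 0.30163829] [0.0089357  0.61656413 0.98304402]
side [ 0.03416537 -0.61590601 -0.76954273] [2.47750309 1.87627512 0.08766201] [-0.52243874  0.30263115  0.68039304]
wrist [-0.0258151   0.13290885 -0.75768377] [1.43455241 1.47862609 0.32481758] [-0.62531142 -0.04015418  0.38156053]
```

View pics/top0.png

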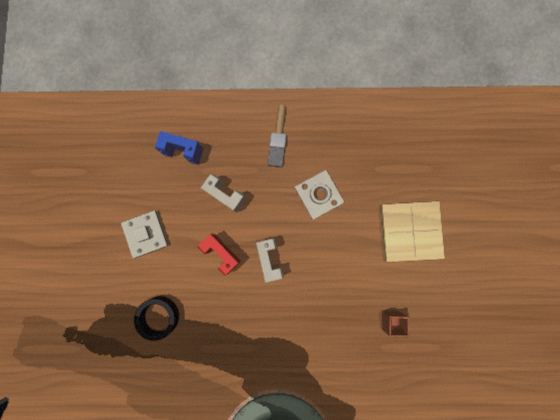

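View pics/side0.png

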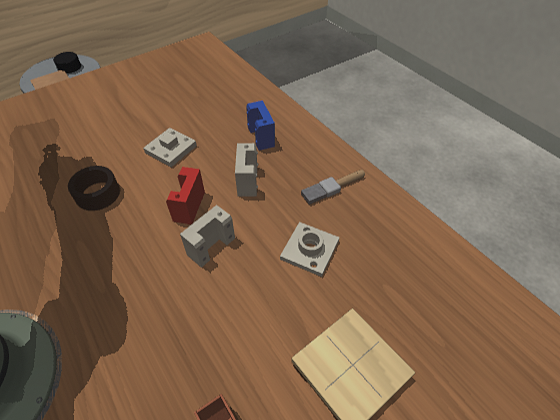

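The top view shows the foot at (144,234), white halves at (222,193) and (269,260), the collar at (320,195) and the board at (413,232). It also shows a red look-alike at (219,253), a blue one at (178,146), the tape, the brush and the cup. The two plaster-white halves fit the description and the red and blue ones don't. I'll confirm them in an enlarged crop and measure.

```bash
python3 - <<'E'
from h import *
im,W=load('top0')
a=cv2.resize(im[130:300,100:360],None,fx=3,fy=3,interpolation=cv2.INTER_CUBIC);cv2.imwrite('pics/c1.png',a[:,:,::-1])
def rep(name,u0,u1,v0,v1,z0,z1):
    R=W[v0:v1,u0:u1].reshape(-1,3); R=R[(R[:,2]>z0)&(R[:,2]<z1)]
    r=cv2.minAreaRect((R[:,:2]*1000).astype(np.float32)); print(name,len(R),np.round(r[0],1),np.round(r[1],1),round(r[2],1),'z',np.round(np.median(R[:,2])*1000,1),np.round(R[:,:2].mean(0)*1000,1))
rep('foot',110,175,200,265,.014,.05)
rep('footboss',110,175,200,265,.034,.05)
rep('h1',195,248,168,215,.07,.083)
rep('h2',250,290,232,290,.07,.083)
rep('collar',290,350,165,225,.008,.02)
rep('neck',290,350,165,225,.03,.05)
rep('board',370,455,190,270,.02,.04)
rep('red',190,245,225,280,.07,.083)
rep('blue',150,207,125,170,.07,.083)
rep('tape',125,190,290,345,.01,.2)
rep('cup',380,415,300,340,.01,.2)
rep('brush',262,292,100,172,.008,.2)
E
```

```text
foot 1378 [547.6 346.9] [100.2  97.6] 20.4 z 20.0 [547.6 344.9]
footboss 184 [548.1 346.2] [34.3 33.4] 19.8 z 41.3 [547.7 345.5]
h1 532 [651.9 130.8] [100.1  45.7] 55.0 z 79.4 [648.6 132.9]
h2 551 [480.3  13.3] [100.1  45.8] 13.2 z 79.5 [479.1  16.6]
collar 1003 [ 649.8 -119. ] [99.8 96.5] 28.1 z 13.7 [ 648.9 -118.4]
neck 170 [ 649.9 -119.2] [49.7 50. ] 88.7 z 39.3 [ 649.5 -118.8]
board 3390 [ 549.7 -358.3] [150.1 151.6] 2.7 z 29.8 [ 549.1 -357.2]
red 544 [495.1 142.7] [98.4 46.7] 44.2 z 79.6 [498.5 139.7]
blue 549 [772.2 248.5] [100.9  46.3] 73.3 z 79.1 [774.6 246.9]
tape 976 [333.4 305.5] [102.  103.3] 1.1 z 45.9 [333.2 304.3]
cup 511 [ 318.3 -301.2] [49.5 47.7] 88.2 z 51.8 [ 318.5 -300.1]
brush 706 [812.  -11.6] [ 41.7 169.8] 82.6 z 17.8 [797.1  -9.7]
```

View pics/c1.png

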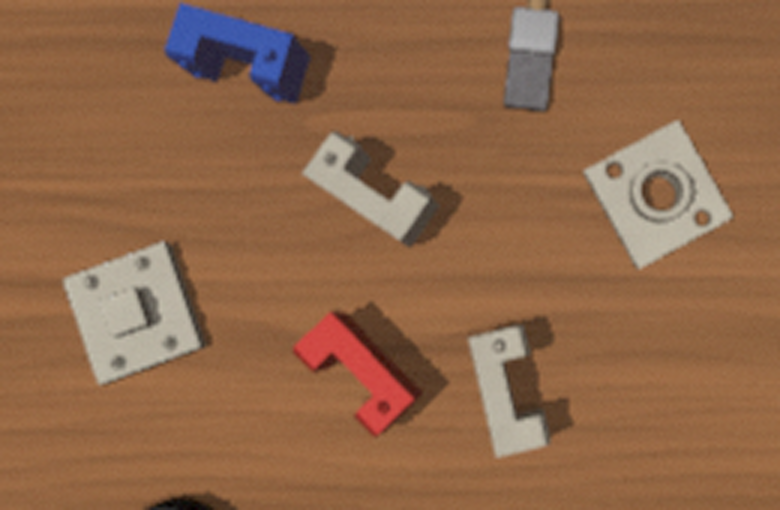

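The crop confirms it. The plaster-white halves are at about (365,190) and (505,390); the red one (355,370) and blue one (235,55) stay untouched. Next is a helper that turns waypoints into tool-frame shifts.

```bash
cat >> h.py <<'E'
def plan(*wps):
    """wps (x,y,z mm, yaw deg): print shift cm + rotvec per call, chained from the present pose"""
    s=observe(); p=np.array(s['position']); R=Ro.from_euler('xyz',s['tool_rot'])
    print('t',round(float(s['clock']),2),'at',np.round(p*1000,1),np.round(np.degrees(s['tool_rot']),1),'w',round(float(s['grip_width'])*1000,1),'F',np.round(s['force'],1))
    for w in wps:
        T=Ro.from_euler('xyz',[180,0,w[3]],degrees=True); q=np.array(w[:3])/1000
        d=R.inv().apply(q-p)*100; r=(R.inv()*T).as_rotvec()
        print(np.round(d,2),np.round(r,3)); p,R=q,T
E
python3 - <<'E'
from h import *
plan((390,463,210,134),(547.8,346.5,140,110.2),(547.8,346.5,50,110.2),(547.8,346.5,20,110.2))
E
```

```text
t 0.15 at [229.9 580.9 230.9] [-179.9    0.   158.4] w 85.8 F [-0.3 -0.2  0. ]
[-19.22  -5.07   2.09] [-0.001  0.     0.426]
[-19.34   3.26   7.  ] [ 0.    -0.     0.415]
[ 0. -0.  9.] [0. 0. 0.]
[ 0. -0.  3.] [0. 0. 0.]
```

Emit:
{"api": "play_rows", "payload": {"motion": [[-3.84,-1.0,0.4,0,0,0.085,0.4],[-7.7,-2.0,0.8,0,0,0.17,0.4],[-11.5,-3.0,1.3,0,0,0.256,0.4],[-15.4,-4.1,1.7,0,0,0.341,0.4],[-19.22,-5.07,2.09,0,0,0.426,0.4]], "squeeze": 60}}

```text
clock: 0.65
position: [0.3912, 0.4619, 0.2101]
tool_rot: [-3.141, 0.0, 2.335]
force: [0.9, 0.7, -0.3]
grip_width: 0.0599
finger_force: 0.0
```

Emit:
{"api": "play_rows", "payload": {"motion": [[-4.8,0.8,1.7,0,0,0.1,0.4],[-9.7,1.6,3.5,0,0,0.2,0.4],[-14.5,2.4,5.2,0,0,0.3,0.4],[-19.34,3.26,7.0,0,0,0.415,0.4],[-19.34,3.26,7.0,0,0,0.415,0.4]]}}

```text
clock: 1.15
position: [0.5514, 0.3411, 0.1382]
tool_rot: [-3.14, 0.004, 1.913]
force: [-0.5, 0.3, -0.5]
grip_width: 0.0601
finger_force: 0.0
```

```bash
python3 - <<'E'
from h import *
plan((547.8,346.5,50,110.2),(547.8,346.5,20,110.2))
im,W=grab('wrist','w1')
R=W.reshape(-1,3);
for z0,z1 in((.016,.023),(.038,.045)):
    Q=R[(R[:,2]>z0)&(R[:,2]<z1)&(abs(R[:,0]-.548)<.075)&(abs(R[:,1]-.346)<.075)]
    if len(Q)>20: print(len(Q),cv2.minAreaRect((Q[:,:2]*1000).astype(np.float32)),np.median(Q[:,2]))
E
```

```text
t 1.15 at [551.4 341.1 138.2] [-179.9    0.2  109.6] w 60.1 F [-0.5  0.3 -0.5]
[ 0.66 -0.15  8.82] [-0.001  0.004 -0.01 ]
[ 0. -0.  3.] [0. 0. 0.]
11758 ((548.7078247070312, 350.4172668457031), (100.05415344238281, 96.16070556640625), 20.076683044433594) 0.020980475575256625
2025 ((548.5288696289062, 350.63836669921875), (33.72330856323242, 33.911842346191406), 20.06208610534668) 0.04291796110134385
```

View pics/w1.png

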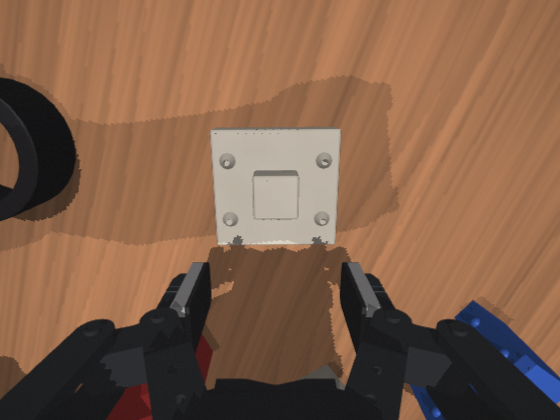

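The wrist view shows the foot centred at about (275,185), its x axis across the picture. The arm was still settling, so I'll measure again before descending.

```bash
cat >> h.py <<'E'
def rect(W,c,r,z0,z1):
    R=W.reshape(-1,3); Q=R[(R[:,2]>z0/1e3)&(R[:,2]<z1/1e3)&(np.hypot(R[:,0]-c[0]/1e3,R[:,1]-c[1]/1e3)<r/1e3)]
    if len(Q)<20: print('few'); return
    q=cv2.minAreaRect((Q[:,:2]*1000).astype(np.float32)); print('rect',len(Q),np.round(q[0],1),np.round(q[1],1),round(q[2],2),'z',round(float(np.median(Q[:,2]))*1000,1))
E
python3 - <<'E'
from h import *
for i in range(3): im,W=grab('wrist','w2')
rect(W,(548,347),75,16,24); rect(W,(548,347),75,38,46)
plan((547.8,346.5,50,110.2))
E
```

```text
rect 11427 [548.7 350.5] [100.1  96. ] 20.06 z 21.0
rect 1964 [548.9 350.9] [33.7 34. ] 19.36 z 42.9
t 1.35 at [547.  347.8 140.4] [-180.    -0.   110.3] w 59.6 F [-0.6  0.9  0.1]
[-0.16  0.04  9.04] [-0.    -0.001  0.002]
```

```bash
python3 - <<'E'
from h import *
im,W=grab('side','s1'); rect(W,(548,347),75,16,24); rect(W,(548,347),75,38,46)
im,W=grab('top','t1'); rect(W,(548,347),75,16,24)
plan((548.3,348.5,50,110.2),(548.3,348.5,20,110.2))
E
```

```text
rect 742 [549.  346.4] [101.7  99.2] 19.93 z 19.3
rect 127 [548.6 347.4] [35.8 37.1] 21.42 z 41.1
rect 1087 [547.8 346.7] [100.1  96.7] 20.03 z 19.6
t 1.45 at [546.8 348.4 140.9] [ 1.800e+02 -1.000e-01  1.104e+02] w 59.8 F [ 0.8  0.8 -0. ]
[-0.05  0.14  9.09] [ 0.    -0.001  0.003]
[ 0. -0.  3.] [0. 0. 0.]
```

Emit:
{"api": "play_rows", "payload": {"motion": [[0,0.1,2,0,0,0,0.4],[0,0.1,4,0,0,0,0.4],[0,0.1,6,0,0,0,0.4],[0,0.1,8,0,0,0,0.4],[0,0.1,9,0,0,0,0.4]]}}

```text
clock: 1.95
position: [0.5474, 0.3481, 0.0493]
tool_rot: [-3.14, -0.0, 1.926]
force: [-1.0, -0.0, -0.3]
grip_width: 0.0597
finger_force: 0.0
```

Emit:
{"api": "play_rows", "payload": {"motion": [[0,0,0.8,0,0,0,0.4],[0,0,1.5,0,0,0,0.4],[0,0,2.0,0,0,0,0.4],[0,0,2.5,0,0,0,0.4],[0,0,2.5,0,0,0,0.4]]}}

```text
clock: 2.45
position: [0.5486, 0.3471, 0.025]
tool_rot: [-3.141, 0.0, 1.924]
force: [0.3, 0.7, -0.5]
grip_width: 0.0598
finger_force: 0.0
```

```bash
python3 - <<'E'
from h import *
im,W=grab('wrist','w3'); rect(W,(548,347),75,17,24); rect(W,(548,347),75,38,46)
plan((548.3,347.5,20,110.2))
E
```

```text
rect 24731 [548.8 350.2] [100.2  97. ] 19.99 z 21.0
rect 6597 [548.  350.5] [87.3 34.3] 19.99 z 42.9
t 2.5 at [548.8 347.1  25.4] [-180.     0.   110.2] w 59.7 F [-1.3 -0.4  0.1]
[ 0.05 -0.03  0.54] [-0.  0.  0.]
```

View pics/w3.png

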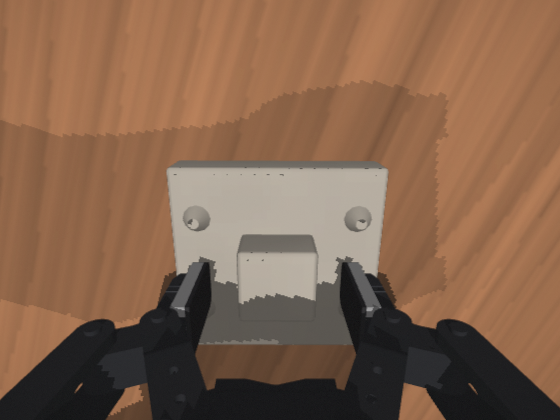

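The fingers straddle the boss, at (277,280) between pads at about (195,300) and (360,300). I'll lower 4 mm, close and lift.

Emit:
{"api": "play_rows", "payload": {"motion": [[0,0,0.2,0,0,0,0.4],[0,0,0.4,0,0,0,0.4],[0,0,0.4,0,0,0,0.1],[0,0,0.4,0,0,0,-0.2],[0,0,0.4,0,0,0,-0.5]]}}

```text
clock: 3.0
position: [0.549, 0.3472, 0.0217]
tool_rot: [3.141, -0.0, 1.924]
force: [-0.5, 0.4, 5.9]
grip_width: 0.0332
finger_force: 60.6
```

Emit:
{"api": "play_rows", "payload": {"motion": [[0,0,0,0,0,0,-1],[0,0,0,0,0,0,-1],[0,0,0,0,0,0,-1],[0,0,0,0,0,0,-1],[0,0,0,0,0,0,-1]]}}

```text
clock: 3.5
position: [0.5489, 0.3472, 0.0217]
tool_rot: [3.141, -0.0, 1.924]
force: [-0.7, -1.2, 5.7]
grip_width: 0.0327
finger_force: 60.6
```

Emit:
{"api": "play_rows", "payload": {"motion": [[0,0,-0.5,0,0,0,-1],[0,0,-2,0,0,0,-1],[0,0,-5,0,0,0,-1],[0,0,-9,0,0,0,-1],[0,0,-13,0,0,0,-1]]}}

```text
clock: 4.0
position: [0.5485, 0.3469, 0.1537]
tool_rot: [-3.141, 0.0, 1.924]
force: [-0.2, 0.4, -1.6]
grip_width: 0.0328
finger_force: 60.0
```

```bash
python3 - <<'E'
from h import *
im,W=grab('wrist','w4'); 
for c in ('top','side'):
    im,W2=grab(c,c[0]+'4'); rect(W2,(548,347),75,130,165)
rect(W,(548,347),75,140,160);rect(W,(548,347),75,165,190)
plan((550,170,170,104),(550,0,170,98),(550,-180,170,95),(549.7,-358.3,120,92.7),(549.7,-358.3,62,92.7))
im,W=load('top0'); 
E
```

```text
rect 943 [552.4 341.1] [100.7  83.7] 19.5 z 158.2
rect 1083 [550.3 347.5] [101.3  98.6] 20.39 z 155.0
rect 24278 [547.9 350.1] [100.6  96.3] 20.04 z 152.9
rect 8614 [547.8 350.3] [60.2 34.5] 20.35 z 175.0
t 4.15 at [549.9 347.8 155. ] [ 1.797e+02 -1.000e-01  1.102e+02] w 32.7 F [-0.8  0.4 -3.3]
[-16.69  -6.13  -1.56] [ 0.005 -0.002  0.108]
[-16.5   -4.11  -0.  ] [-0.    -0.     0.105]
[-17.82  -2.51  -0.  ] [ 0.    -0.     0.052]
[-17.76  -1.58   5.  ] [ 0.   -0.    0.04]
[ 0.  -0.   5.8] [0. 0. 0.]
```

Emit:
{"api": "play_rows", "payload": {"motion": [[-3.2,-1.2,-0.3,0,0,0.02,-1],[-6.6,-2.4,-0.6,0,0,0.04,-1],[-10,-3.6,-0.9,0,0,0.06,-1],[-13.4,-4.8,-1.2,0,0,0.08,-1],[-16.7,-6.1,-1.5,0,0,0.108,-1]]}}

```text
clock: 4.65
position: [0.5486, 0.1677, 0.166]
tool_rot: [-3.14, 0.0, 1.815]
force: [0.6, 0.2, -2.5]
grip_width: 0.0328
finger_force: 60.3
```

Emit:
{"api": "play_rows", "payload": {"motion": [[-3.3,-0.8,0,0,0,0.02,-1],[-6.6,-1.6,0,0,0,0.04,-1],[-9.9,-2.5,0,0,0,0.06,-1],[-13.2,-3.3,0,0,0,0.08,-1],[-16.5,-4.1,0,0,0,0.105,-1]]}}

```text
clock: 5.15
position: [0.5488, -0.002, 0.166]
tool_rot: [-3.14, -0.0, 1.71]
force: [1.0, 0.7, -2.5]
grip_width: 0.0328
finger_force: 60.3
```

Emit:
{"api": "play_rows", "payload": {"motion": [[-3.6,-0.5,0,0,0,0.01,-1],[-7.1,-1,0,0,0,0.02,-1],[-10.7,-1.5,0,0,0,0.03,-1],[-14.2,-2,0,0,0,0.04,-1],[-17.8,-2.5,0,0,0,0.052,-1]]}}

```text
clock: 5.65
position: [0.5489, -0.1816, 0.1659]
tool_rot: [-3.141, -0.0, 1.659]
force: [0.7, 0.4, -3.0]
grip_width: 0.0328
finger_force: 60.3
```

Emit:
{"api": "play_rows", "payload": {"motion": [[-4.4,-0.4,0.5,0,0,0.01,-1],[-8.8,-0.8,1.5,0,0,0.02,-1],[-13.2,-1.2,2.5,0,0,0.03,-1],[-16.5,-1.5,4,0,0,0.04,-1],[-17.76,-1.58,5,0,0,0.04,-1]]}}

```text
clock: 6.15
position: [0.5475, -0.3622, 0.1148]
tool_rot: [-3.139, 0.001, 1.615]
force: [-0.6, -0.4, -2.9]
grip_width: 0.0328
finger_force: 60.3
```

```bash
python3 - <<'E'
from h import *
for i in range(3): im,W=grab('wrist','w5')
rect(W,(550,-358),120,25,35); rect(W,(550,-358),75,110,125)
for c in ('top','side'):
    im,W2=grab(c,c[0]+'5'); rect(W2,(550,-358),120,25,35); rect(W2,(550,-358),75,104,125)
im,W2=load('side0'); rect(W2,(550,-358),120,25,35)
plan((549.7,-358.3,62,92.7),(549.7,-358.3,52,92.7))
E
```

```text
rect 14032 [ 550.4 -352.3] [150.6 142.9] 2.58 z 31.0
rect 23988 [ 547.8 -356.6] [100.6  96.3] 2.6 z 113.6
rect 1558 [ 549.3 -349.6] [150.2 133.2] 2.58 z 29.9
rect 888 [ 547.2 -340.4] [99.9 62.4] 2.42 z 113.4
rect 3841 [ 549.8 -357.6] [150.4 149.7] 2.39 z 29.9
rect 2520 [ 548.4 -356.4] [99.9 96.3] 2.79 z 114.1
rect 7673 [ 550.3 -357.5] [150.9 149.9] 2.48 z 30.0
t 6.4 at [ 549.8 -357.2  116.5] [-1.80e+02 -1.00e-01  9.28e+01] w 32.8 F [-0.  -0.3 -1.5]
[-0.11 -0.02  5.45] [-0.    -0.001  0.002]
[ 0. -0.  1.] [0. 0. 0.]
```

Emit:
{"api": "play_rows", "payload": {"motion": [[-0.05,0.05,1.5,0,0,0,-1],[-0.11,0.1,3,0,0,0,-1],[-0.11,0.1,4.3,0,0,0,-1],[-0.11,0.1,5.3,0,0,0,-1],[-0.11,0.1,5.7,0,0,0,-1]]}}

```text
clock: 6.9
position: [0.5499, -0.3593, 0.0577]
tool_rot: [-3.14, -0.001, 1.619]
force: [-0.1, -0.2, -3.1]
grip_width: 0.0327
finger_force: 60.3
```

Emit:
{"api": "play_rows", "payload": {"motion": [[0,0,0.1,0,0,0,-1],[0,0,0.2,0,0,0,-1],[0,0,0.3,0,0,0,-1],[0,0,0.35,0,0,0,-1],[0,0,0.35,0,0,0,-1]]}}

```text
clock: 7.4
position: [0.5506, -0.3598, 0.0561]
tool_rot: [3.141, 0.0, 1.619]
force: [-0.0, -0.6, -3.0]
grip_width: 0.0328
finger_force: 60.3
```

```bash
python3 - <<'E'
from h import *
im,W2=grab('side','s6'); rect(W2,(550,-358),75,45,54)
plan((549.7,-358.3,51.7,92.7))
E
```

```text
rect 882 [ 550.2 -358.5] [100.8  96.5] 2.67 z 53.1
t 7.45 at [ 550.6 -359.8   56.1] [180.    0.   92.7] w 32.7 F [-0.  -0.1 -1.5]
[ 0.16 -0.08  0.44] [0.    0.    0.001]
```

Emit:
{"api": "play_rows", "payload": {"motion": [[0.04,0,0.1,0,0,0,-1],[0.08,-0.03,0.2,0,0,0,-1],[0.08,-0.03,0.27,0,0,0,-1],[0.08,-0.03,0.32,0,0,0,-1],[0.08,-0.03,0.36,0,0,0,-1]]}}

```text
clock: 7.95
position: [0.5501, -0.359, 0.0523]
tool_rot: [-3.142, 0.0, 1.619]
force: [0.1, 0.5, -2.0]
grip_width: 0.0327
finger_force: 60.3
```

Emit:
{"api": "play_rows", "payload": {"motion": [[0,0,0.02,0,0,0,-1],[0,0,0.04,0,0,0,-1],[0,0,0.06,0,0,0,-1],[0,0,0.08,0,0,0,-1],[0,0,0.08,0,0,0,-1]]}}

```text
clock: 8.45
position: [0.5502, -0.359, 0.0517]
tool_rot: [3.141, 0.0, 1.619]
force: [-1.8, 1.4, 3.5]
grip_width: 0.0326
finger_force: 60.9
```

Emit:
{"api": "play_rows", "payload": {"motion": [[0,0,0,0,0,0,-0.1],[0,0,0,0,0,0,0.1],[0,0,0,0,0,0,0.3],[0,0,0,0,0,0,0.3],[0,0,-0.5,0,0,0,0.3]]}}

```text
clock: 8.95
position: [0.5499, -0.3588, 0.0561]
tool_rot: [-3.141, -0.0, 1.619]
force: [-0.2, -0.1, -0.3]
grip_width: 0.0557
finger_force: 0.0
```

Emit:
{"api": "play_rows", "payload": {"motion": [[0,0,-2,0,0,0,0.3],[0,0,-5,0,0,0,0.3],[0,0,-8,0,0,0,0.3],[0,0,-11,0,0,0,0.3],[0,0,-13,0,0,0,0.3]]}}

```text
clock: 9.45
position: [0.5505, -0.3593, 0.1892]
tool_rot: [3.14, 0.001, 1.619]
force: [0.7, 0.8, -0.6]
grip_width: 0.0557
finger_force: 0.0
```

```bash
python3 - <<'E'
from h import *
grab('wrist','w7');im,W=grab('wrist','w7')
rect(W,(550,-358),75,48,54); rect(W,(550,-358),75,68,76); rect(W,(550,-358),120,25,35)
im,W2=grab('side','s7'); rect(W2,(550,-358),75,45,54);rect(W2,(550,-358),120,25,35)
im,W2=grab('top','t7'); rect(W2,(550,-358),75,45,54);rect(W2,(480.3,13.3),75,70,83)
im,W2=load('side0'); rect(W2,(480,13),75,70,83);rect(W2,(652,131),75,70,83);rect(W2,(650,-119),75,9,17)
plan((515,-170,180,55),(480,0,170,13.2))
E
```

```text
rect 9935 [ 550.3 -355.3] [100.1  94.7] 2.61 z 51.0
rect 1709 [ 550.4 -355.6] [33.8 34.2] 2.44 z 72.9
rect 13023 [ 550.7 -355.8] [150.2 148.9] 2.69 z 31.0
rect 2551 [ 549.7 -357.8] [100.6  96.3] 2.67 z 49.9
rect 3666 [ 549.9 -357.6] [150.1 149.9] 2.55 z 29.9
rect 1235 [ 549.5 -358.5] [99.9 97.1] 3.22 z 49.8
rect 548 [480.5  13.3] [99.8 45.8] 13.2 z 79.5
rect 818 [481.1  14. ] [101.9  48.3] 13.31 z 79.3
rect 511 [651.4 130.9] [102.3  45.9] 56.06 z 79.4
rect 1282 [ 650.4 -118.3] [102.8  96.3] 28.06 z 13.8
t 9.65 at [ 550.2 -358.9  186.9] [180.    0.   92.8] w 55.8 F [-0.3 -0.  -0.8]
[19.04 -2.61  0.68] [0.001 0.    0.659]
[ 11.92 -12.62   1.  ] [-0.   -0.    0.73]
```

View pics/w7.png

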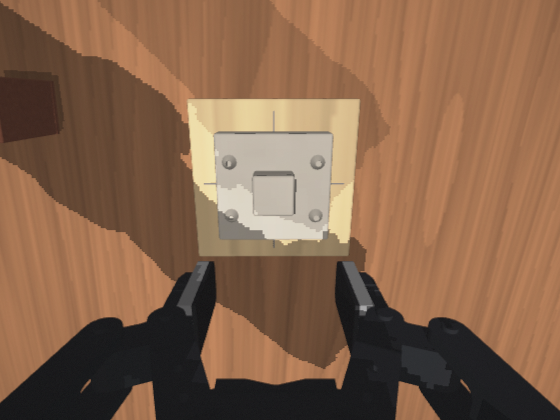

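The foot lies in the middle of the board, with the boss at (273,194), the pencil lines even all round and the keys' long spacing across the picture. Next is the half at top-view (269,260).

```bash
python3 - <<'E'
from h import *
plan((530,-240,190,65),(505,-110,190,38),(477.9,25.2,150,13.2),(477.9,25.2,60,13.2))
E
```

```text
t 9.65 at [ 550.2 -358.9  186.9] [180.    0.   92.8] w 55.8 F [-0.3 -0.  -0.8]
[11.97 -1.45 -0.32] [0.001 0.    0.484]
[10.73 -7.76 -0.  ] [ 0.    -0.     0.471]
[  6.19 -12.32   4.  ] [ 0.    -0.     0.433]
[-0. -0.  9.] [0. 0. 0.]
```

Emit:
{"api": "play_rows", "payload": {"motion": [[2.4,-0.3,-0.1,0,0,0.1,0.3],[4.8,-0.6,-0.1,0,0,0.2,0.3],[7.2,-0.9,-0.2,0,0,0.3,0.3],[9.6,-1.2,-0.3,0,0,0.39,0.3],[11.97,-1.45,-0.32,0,0,0.484,0.3]]}}

```text
clock: 10.15
position: [0.5292, -0.239, 0.1889]
tool_rot: [-3.14, 0.0, 1.131]
force: [-0.2, -0.1, 0.1]
grip_width: 0.0555
finger_force: 0.0
```

Emit:
{"api": "play_rows", "payload": {"motion": [[2.1,-1.6,0,0,0,0.1,0.3],[4.3,-3.1,0,0,0,0.2,0.3],[6.4,-4.7,0,0,0,0.29,0.3],[8.6,-6.2,0,0,0,0.38,0.3],[10.73,-7.76,0,0,0,0.471,0.3]]}}

```text
clock: 10.65
position: [0.5042, -0.109, 0.189]
tool_rot: [-3.141, 0.001, 0.66]
force: [0.4, 0.1, 0.4]
grip_width: 0.0555
finger_force: 0.0
```

Emit:
{"api": "play_rows", "payload": {"motion": [[1.3,-2.6,0.6,0,0,0.1,0.3],[2.7,-5.2,1.5,0,0,0.2,0.3],[4.0,-7.8,2.5,0,0,0.29,0.3],[5.2,-10.4,3.4,0,0,0.37,0.3],[6.19,-12.32,4,0,0,0.433,0.3]]}}

```text
clock: 11.15
position: [0.4766, 0.0267, 0.1485]
tool_rot: [3.141, 0.002, 0.229]
force: [-0.1, 1.4, -0.3]
grip_width: 0.0553
finger_force: 0.0
```

```bash
python3 - <<'E'
from h import *
for i in range(3): im,W=grab('wrist','w8')
rect(W,(480,13),75,76,84)
plan((477.9,25.2,100,13.2),(477.9,25.2,38,13.2))
E
```

```text
rect 7117 [480.9  16.6] [100.6  44.9] 12.94 z 81.0
t 11.3 at [477.   26.2 148.8] [1.80e+02 1.00e-01 1.34e+01] w 55.7 F [ 0.8 -0.5  0.5]
[0.07 0.11 4.88] [0.    0.002 0.003]
[-0.  -0.   6.2] [0. 0. 0.]
```

View pics/w8.png

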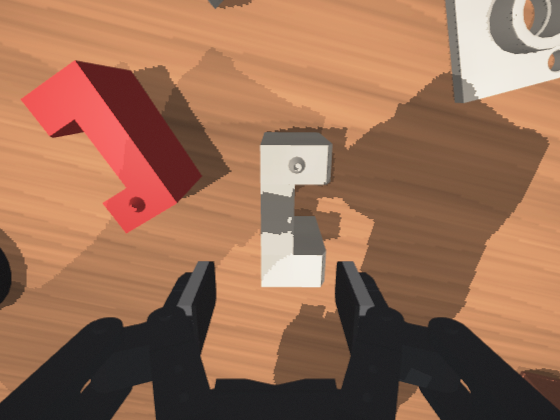

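The white half is centred at about (295,210) with its wall at column 277, midway between the fingers. The red one (115,140) is clear of the gripper. I'll descend and grip.

Emit:
{"api": "play_rows", "payload": {"motion": [[0.03,0.02,1.5,0,0,0,0.3],[0.07,0.04,3,0,0,0,0.3],[0.07,0.04,4.5,0,0,0,0.3],[0.07,0.04,5.5,0,0,0,0.3],[0.07,0.04,6,0,0,0,0.3]]}}

```text
clock: 11.8
position: [0.4783, 0.0241, 0.089]
tool_rot: [3.141, 0.001, 0.23]
force: [0.5, -0.9, -0.2]
grip_width: 0.0559
finger_force: 0.0
```

Emit:
{"api": "play_rows", "payload": {"motion": [[0,0,1,0,0,0,0.3],[0,0,2,0,0,0,0.3],[0,0,3,0,0,0,0.3],[0,0,4,0,0,0,0.3],[0,0,4.8,0,0,0,0.3]]}}

```text
clock: 12.3
position: [0.4784, 0.0249, 0.0408]
tool_rot: [-3.142, 0.0, 0.231]
force: [0.2, 0.7, 0.0]
grip_width: 0.0553
finger_force: 0.0
```

Emit:
{"api": "play_rows", "payload": {"motion": [[0,0,0.3,0,0,0,0.3],[0,0,0.3,0,0,0,0.1],[0,0,0.3,0,0,0,-0.2],[0,0,0.3,0,0,0,-0.5],[0,0,0.3,0,0,0,-1]]}}

```text
clock: 12.8
position: [0.4787, 0.025, 0.0391]
tool_rot: [-3.141, -0.001, 0.231]
force: [-1.0, 0.6, 6.0]
grip_width: 0.0216
finger_force: 58.9
```

Emit:
{"api": "play_rows", "payload": {"motion": [[0,0,0,0,0,0,-1],[0,0,0,0,0,0,-1],[0,0,0,0,0,0,-1],[0,0,0,0,0,0,-1],[0,0,0,0,0,0,-1]]}}

```text
clock: 13.3
position: [0.4787, 0.025, 0.0391]
tool_rot: [-3.141, -0.001, 0.231]
force: [-2.4, 0.8, 6.7]
grip_width: 0.0213
finger_force: 59.0
```

```bash
python3 - <<'E'
from h import *
im,W=grab('wrist','w9'); rect(W,(480,13),75,76,84)
im,W=grab('side','s9'); rect(W,(480,13),75,70,83)
plan((477.9,25.2,38,13.2))
E
```

```text
rect 17675 [496.7  24.8] [58.3 84.5] 76.46 z 81.0
rect 539 [480.2  17.9] [101.4  59.4] 13.6 z 79.3
t 13.4 at [478.7  25.   39.1] [-180.    -0.    13.2] w 21.3 F [-2.   0.6  6.2]
[-0.08 -0.04  0.11] [-0.    -0.001  0.001]
```

```bash
python3 - <<'E'
from h import *
plan((478.7,25,160,13.2),(505,-110,180,10),(530,-230,170,6),(548.9,-322.4,130,2.65),(548.9,-322.4,104,2.65))
E
```

```text
t 13.4 at [478.7  25.   39.1] [-180.    -0.    13.2] w 21.3 F [-2.   0.6  6.2]
[  0.    -0.   -12.09] [-0.    -0.001  0.001]
[-0.52 13.74 -2.  ] [-0.    -0.     0.056]
[ 0.38 12.25  1.  ] [ 0.   -0.    0.07]
[0.91 9.39 4.  ] [ 0.    -0.     0.058]
[ 0.  -0.   2.6] [0. 0. 0.]
```

Emit:
{"api": "play_rows", "payload": {"motion": [[0,0,-0.5,0,0,0,-1],[0,0,-2.5,0,0,0,-1],[0,0,-6,0,0,0,-1],[0,0,-9.5,0,0,0,-1],[0,0,-12.1,0,0,0,-1]]}}

```text
clock: 13.9
position: [0.4785, 0.0247, 0.1618]
tool_rot: [-3.142, -0.001, 0.23]
force: [0.2, -0.2, -2.5]
grip_width: 0.0214
finger_force: 59.2
```

Emit:
{"api": "play_rows", "payload": {"motion": [[-0.1,2.5,-0.5,0,0,0.01,-1],[-0.2,5.5,-1,0,0,0.02,-1],[-0.3,8.5,-1.5,0,0,0.03,-1],[-0.4,11.3,-2,0,0,0.045,-1],[-0.52,13.74,-2,0,0,0.056,-1]]}}

```text
clock: 14.4
position: [0.5051, -0.1116, 0.1806]
tool_rot: [3.141, -0.001, 0.174]
force: [-0.1, 1.0, -2.5]
grip_width: 0.0213
finger_force: 59.5
```

Emit:
{"api": "play_rows", "payload": {"motion": [[0.1,2.5,0,0,0,0.01,-1],[0.2,5,0,0,0,0.03,-1],[0.2,7.5,0.3,0,0,0.05,-1],[0.3,10,0.6,0,0,0.06,-1],[0.38,12.25,1,0,0,0.07,-1]]}}

```text
clock: 14.9
position: [0.5299, -0.2312, 0.17]
tool_rot: [3.141, 0.0, 0.104]
force: [-0.0, 1.0, -1.7]
grip_width: 0.0215
finger_force: 59.4
```

Emit:
{"api": "play_rows", "payload": {"motion": [[0.2,2.3,0.5,0,0,0.01,-1],[0.4,4.5,1.3,0,0,0.03,-1],[0.6,6.5,2.3,0,0,0.04,-1],[0.8,8.4,3.3,0,0,0.05,-1],[0.91,9.39,4,0,0,0.058,-1]]}}

```text
clock: 15.4
position: [0.5484, -0.3239, 0.1293]
tool_rot: [3.141, 0.001, 0.045]
force: [-0.1, -0.4, -2.6]
grip_width: 0.0214
finger_force: 59.3
```

```bash
python3 - <<'E'
from h import *
for i in range(3): im,W=grab('wrist','w10')
rect(W,(549,-334),62,164,180)
im,W=grab('side','s10'); rect(W,(549,-334),62,164,176)
im,W=grab('top','t10'); rect(W,(549,-334),62,164,176)
plan((548.9,-322.4,104,2.65))
E
```

```text
rect 20337 [ 567.1 -328.2] [67.4 83.8] 52.99 z 170.8
rect 943 [ 548.1 -322.8] [101.2  70. ] 3.1 z 170.1
rect 329 [ 550.9 -322.9] [ 49.7 105.1] 81.73 z 170.4
t 15.65 at [ 549.  -321.6  130.1] [-180.    -0.     2.7] w 21.0 F [ 0.9  0.5 -1.6]
[-0.01  0.08  2.61] [-0.    -0.     0.001]
```

View pics/w10.png

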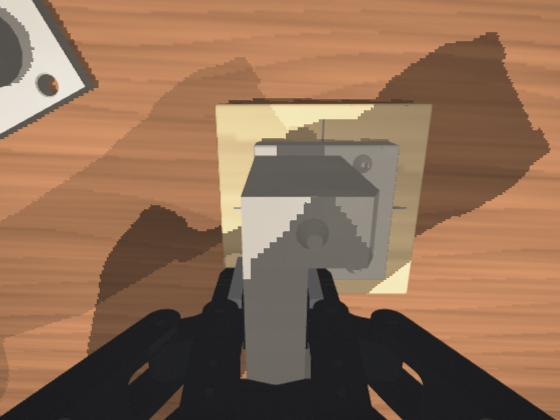

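The held half hovers over the foot at (310,230) with its hollow facing the board's middle. I'll lower it gently in small steps.

Emit:
{"api": "play_rows", "payload": {"motion": [[0,0.02,0.6,0,0,0,-1],[0,0.04,1.2,0,0,0,-1],[0,0.06,1.8,0,0,0,-1],[0,0.06,2.3,0,0,0,-1],[0,0.06,2.6,0,0,0,-1]]}}

```text
clock: 16.15
position: [0.5486, -0.3229, 0.103]
tool_rot: [-3.141, 0.001, 0.047]
force: [0.1, 0.7, -2.8]
grip_width: 0.0213
finger_force: 59.3
```

Emit:
{"api": "play_rows", "payload": {"motion": [[0,0,0.2,0,0,0,-1],[0,0,0.4,0,0,0,-1],[0,0,0.6,0,0,0,-1],[0,0,0.7,0,0,0,-1],[0,0,0.8,0,0,0,-1]]}}

```text
clock: 16.65
position: [0.5489, -0.3231, 0.0957]
tool_rot: [3.142, -0.0, 0.047]
force: [0.0, -0.2, -2.5]
grip_width: 0.0213
finger_force: 59.3
```

Emit:
{"api": "play_rows", "payload": {"motion": [[0,0,0.1,0,0,0,-1],[0,0,0.2,0,0,0,-1],[0,0,0.3,0,0,0,-1],[0,0,0.35,0,0,0,-1],[0,0,0.4,0,0,0,-1]]}}

```text
clock: 17.15
position: [0.5488, -0.3231, 0.0917]
tool_rot: [3.142, 0.0, 0.047]
force: [-0.5, 0.4, -2.8]
grip_width: 0.021
finger_force: 59.3
```

Emit:
{"api": "play_rows", "payload": {"motion": [[0,0,0.06,0,0,0,-1],[0,0,0.12,0,0,0,-1],[0,0,0.16,0,0,0,-1],[0,0,0.2,0,0,0,-1],[0,0,0.22,0,0,0,-1]]}}

```text
clock: 17.65
position: [0.5489, -0.3229, 0.0896]
tool_rot: [-3.141, -0.0, 0.047]
force: [-1.2, 3.2, 2.9]
grip_width: 0.0215
finger_force: 60.1
```

Emit:
{"api": "play_rows", "payload": {"motion": [[0,0,0.02,0,0,0,-1],[0,0,0.04,0,0,0,-1],[0,0,0.06,0,0,0,-1],[0,0,0.08,0,0,0,-1],[0,0,0.08,0,0,0,-1]]}}

```text
clock: 18.15
position: [0.5489, -0.3228, 0.0893]
tool_rot: [-3.141, -0.0, 0.047]
force: [-4.1, 6.3, 11.5]
grip_width: 0.0217
finger_force: 61.6
```

Emit:
{"api": "play_rows", "payload": {"motion": [[0,0,0,0,0,0,-0.4],[0,0,0,0,0,0,-0.2],[0,0,0,0,0,0,0.1],[0,0,0,0,0,0,0.2],[0,0,-0.5,0,0,0,0.2]]}}

```text
clock: 18.65
position: [0.5486, -0.323, 0.0934]
tool_rot: [-3.141, 0.001, 0.047]
force: [-0.3, -1.0, -0.2]
grip_width: 0.0511
finger_force: 0.0
```

Emit:
{"api": "play_rows", "payload": {"motion": [[0,0,-1.5,0,0,0,0.2],[0,0,-3,0,0,0,0.2],[0,0,-5,0,0,0,0.2],[0,0,-7,0,0,0,0.2],[0,0,-10,0,0,0,0.2]]}}

```text
clock: 19.15
position: [0.5485, -0.3229, 0.1952]
tool_rot: [-3.141, 0.0, 0.047]
force: [0.2, 0.5, 0.9]
grip_width: 0.0512
finger_force: 0.0
```

```bash
python3 - <<'E'
from h import *
for i in range(2): im,W=grab('wrist','w11')
rect(W,(549,-334),62,124,136)
im,W=grab('side','s11'); rect(W,(549,-334),75,124,134); rect(W,(550,-358),75,45,54)
im,W=grab('top','t11'); rect(W,(549,-334),62,124,134); rect(W,(550,-358),75,45,54); rect(W,(652,131),75,70,83)
plan((580,-190,190,25),(620,-30,190,40),(642.1,137.7,150,55))
E
```

```text
rect 7094 [ 549.3 -333.4] [100.9  45.8] 2.52 z 131.0
rect 1252 [ 548.7 -335.1] [100.1  45.9] 2.67 z 129.8
rect 1704 [ 549.6 -358.5] [100.7  95.4] 2.52 z 50.0
rect 486 [ 549. -335.] [100.2  46.1] 3.01 z 129.8
rect 273 [ 549.6 -358.4] [99.5 97.1] 2.92 z 49.5
rect 534 [651.7 130.9] [100.3  45.8] 54.92 z 79.4
t 19.35 at [ 549.2 -323.2  195.3] [ 1.8e+02 -1.0e-01  2.7e+00] w 51.4 F [ 0.6  0.2 -0.9]
[  3.7  -13.16   0.53] [ 0.001 -0.002 -0.389]
[ 10.39 -12.81  -0.  ] [ 0.     0.    -0.262]
[ 12.47 -11.43   4.  ] [ 0.     0.    -0.262]
```

The first half is seated: its top is at 129.8 mm and it is 0.6 mm from ideal. Before the second one I'll look at the knobs on the seam faces.

```bash
python3 - <<'E'
from h import *
im,W=load('side0')
a=cv2.resize(im[130:270,165:290],None,fx=4.2,fy=4.2,interpolation=cv2.INTER_CUBIC);cv2.imwrite('pics/c2.png',a[:,:,::-1])
E
```

```text
(no output)
```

View pics/c2.png

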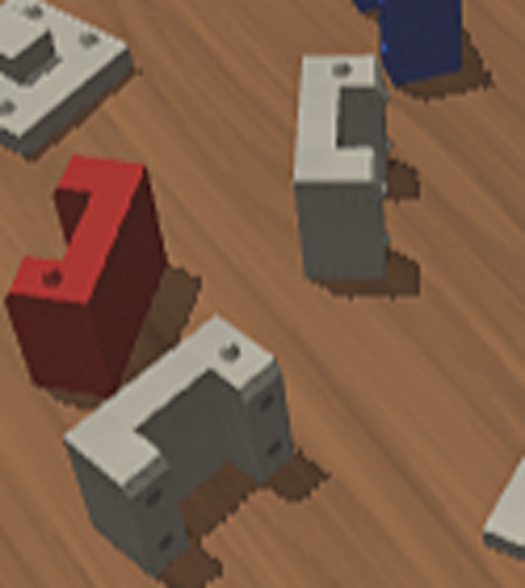

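Emit:
{"api": "play_rows", "payload": {"motion": [[0.7,-2.6,0.1,0,0,-0.08,0.3],[1.5,-5.2,0.2,0,0,-0.16,0.3],[2.2,-7.8,0.3,0,0,-0.24,0.3],[3.0,-10.5,0.4,0,0,-0.32,0.3],[3.7,-13.16,0.53,0,0,-0.389,0.3]]}}

```text
clock: 19.85
position: [0.5796, -0.1886, 0.1882]
tool_rot: [-3.141, 0.0, 0.439]
force: [-0.0, -0.2, 0.2]
grip_width: 0.0556
finger_force: 0.0
```

Emit:
{"api": "play_rows", "payload": {"motion": [[2.1,-2.6,0,0,0,-0.05,0.3],[4.2,-5.1,0,0,0,-0.1,0.3],[6.3,-7.7,0,0,0,-0.15,0.3],[8.4,-10.3,0,0,0,-0.21,0.3],[10.4,-12.81,0,0,0,-0.262,0.3]]}}

```text
clock: 20.35
position: [0.6198, -0.0283, 0.1882]
tool_rot: [-3.141, 0.001, 0.7]
force: [0.4, -1.4, -0.3]
grip_width: 0.0551
finger_force: 0.0
```

Emit:
{"api": "play_rows", "payload": {"motion": [[3,-2.7,0.7,0,0,-0.06,0.3],[6,-5.4,1.5,0,0,-0.12,0.3],[9,-8,2.5,0,0,-0.18,0.3],[11.4,-10.3,3.4,0,0,-0.23,0.3],[12.47,-11.43,4,0,0,-0.262,0.3]]}}

```text
clock: 20.85
position: [0.6414, 0.1416, 0.1472]
tool_rot: [-3.14, 0.0, 0.965]
force: [-0.7, 0.5, -0.6]
grip_width: 0.0552
finger_force: 0.0
```

```bash
python3 - <<'E'
from h import *
for i in range(3): im,W=grab('wrist','w12')
rect(W,(652,131),75,76,84)
plan((641.8,137.8,90,55),(641.8,137.8,39,55))
E
```

```text
rect 7147 [652.3 134.4] [100.7  44.8] 54.96 z 81.0
t 21.0 at [641.5 137.9 147.8] [-1.8e+02  1.0e-01  5.5e+01] w 55.8 F [ 0.  -0.7  0.7]
[0.01 0.03 5.78] [-0.001  0.001  0.   ]
[-0.  -0.   5.1] [0. 0. 0.]
```

The near half (h2, already placed) has grey dots. The far half at (340,120) has small knobs standing out of its seam face at about (385,130). So I'll lower it a little outward and let the keys guide it in. Gripping it now.

Emit:
{"api": "play_rows", "payload": {"motion": [[0,0.03,1.5,0,0,0,0.3],[0,0.03,3,0,0,0,0.3],[0,0.03,4.5,0,0,0,0.3],[0,0.03,5.5,0,0,0,0.3],[0,0.03,6,0,0,0,0.3]]}}

```text
clock: 21.5
position: [0.6417, 0.1372, 0.0868]
tool_rot: [-3.141, 0.001, 0.959]
force: [0.3, -0.5, -0.8]
grip_width: 0.0556
finger_force: 0.0
```

Emit:
{"api": "play_rows", "payload": {"motion": [[0,0,1,0,0,0,0.3],[0,0,2,0,0,0,0.3],[0,0,3,0,0,0,0.3],[0,0,4,0,0,0,0.3],[0,0,4.8,0,0,0,0.3]]}}

```text
clock: 22.0
position: [0.642, 0.1377, 0.0394]
tool_rot: [-3.141, 0.0, 0.96]
force: [0.6, 0.4, -0.1]
grip_width: 0.0554
finger_force: 0.0
```

Emit:
{"api": "play_rows", "payload": {"motion": [[0,0,0,0,0,0,0.3],[0,0,0,0,0,0,0.1],[0,0,0,0,0,0,-0.2],[0,0,0,0,0,0,-0.5],[0,0,0,0,0,0,-1]]}}

```text
clock: 22.5
position: [0.6426, 0.1378, 0.041]
tool_rot: [3.141, -0.001, 0.96]
force: [-0.8, 0.1, 5.0]
grip_width: 0.0215
finger_force: 59.5
```

Emit:
{"api": "play_rows", "payload": {"motion": [[0,0,0,0,0,0,-1],[0,0,0,0,0,0,-1],[0,0,0,0,0,0,-1],[0,0,0,0,0,0,-1],[0,0,0,0,0,0,-1]]}}

```text
clock: 23.0
position: [0.6426, 0.1377, 0.041]
tool_rot: [3.141, -0.001, 0.96]
force: [-0.9, 0.4, 6.0]
grip_width: 0.0215
finger_force: 59.7
```

```bash
python3 - <<'E'
from h import *
im,W=grab('top','t13'); rect(W,(652,131),75,70,83)
plan((641.7,137.7,190,80),(635,20,200,115),(620,-110,200,145),(590,-250,190,167),(549.9,-396,150,182.65))
E
```

```text
rect 185 [631.7  99.8] [26.  45.5] 54.64 z 79.5
t 23.05 at [642.6 137.7  40.9] [180.  -0.  55.] w 21.5 F [-0.6 -1.   6.2]
[ -0.04  -0.06 -14.91] [ 0.001 -0.001 -0.437]
[-11.71   1.38  -1.  ] [ 0.     0.    -0.611]
[-11.15  -6.85  -0.  ] [ 0.     0.    -0.524]
[ -5.57 -13.19   1.  ] [-0.     0.    -0.384]
[  0.62 -15.13   4.  ] [ 0.     0.    -0.273]
```

Emit:
{"api": "play_rows", "payload": {"motion": [[0,0,-0.5,0,0,0,-1],[0,0,-3,0,0,-0.05,-1],[0,0,-7,0,0,-0.17,-1],[0,0,-11,0,0,-0.3,-1],[0,0,-14.9,0,0,-0.437,-1]]}}

```text
clock: 23.55
position: [0.6418, 0.1374, 0.1911]
tool_rot: [-3.141, 0.001, 1.402]
force: [0.7, 1.7, -3.8]
grip_width: 0.0215
finger_force: 59.3
```

Emit:
{"api": "play_rows", "payload": {"motion": [[-2.3,0.3,-0.2,0,0,-0.13,-1],[-4.7,0.5,-0.5,0,0,-0.25,-1],[-7.1,0.8,-0.8,0,0,-0.38,-1],[-9.5,1.1,-1,0,0,-0.5,-1],[-11.7,1.38,-1,0,0,-0.611,-1]]}}

```text
clock: 24.05
position: [0.6353, 0.0187, 0.1999]
tool_rot: [-3.142, 0.0, 2.012]
force: [-0.3, 0.5, -2.5]
grip_width: 0.0214
finger_force: 59.3
```

Emit:
{"api": "play_rows", "payload": {"motion": [[-2.2,-1.4,0,0,0,-0.11,-1],[-4.5,-2.7,0,0,0,-0.21,-1],[-6.7,-4.1,0,0,0,-0.32,-1],[-9,-5.5,0,0,0,-0.42,-1],[-11.15,-6.85,0,0,0,-0.524,-1]]}}

```text
clock: 24.55
position: [0.6201, -0.1113, 0.1995]
tool_rot: [-3.141, -0.0, 2.536]
force: [0.2, -0.8, -3.1]
grip_width: 0.0212
finger_force: 59.3
```

```bash
python3 - <<'E'
from h import *
plan((590,-260,210,165),(551,-397.9,210,182.65),(551,-397.9,160,182.65),(551,-397.9,105,182.65))
E
```

```text
t 24.55 at [ 620.1 -111.3  199.5] [-180.    -0.   145.3] w 21.2 F [ 0.2 -0.8 -3.1]
[ -5.99 -13.94  -1.05] [-0.001 -0.    -0.344]
[  0.2  -14.33  -0.  ] [ 0.     0.    -0.308]
[-0. -0.  5.] [0. 0. 0.]
[-0.  -0.   5.5] [0. 0. 0.]
```

Emit:
{"api": "play_rows", "payload": {"motion": [[-1.2,-2.8,-0.3,0,0,-0.07,-1],[-2.4,-5.6,-0.5,0,0,-0.14,-1],[-3.6,-8.4,-0.8,0,0,-0.21,-1],[-4.8,-11.2,-1,0,0,-0.28,-1],[-5.99,-13.94,-1.05,0,0,-0.344,-1]]}}

```text
clock: 25.05
position: [0.5893, -0.2599, 0.2102]
tool_rot: [-3.141, -0.0, 2.878]
force: [0.5, -0.2, -2.7]
grip_width: 0.0213
finger_force: 59.3
```

Emit:
{"api": "play_rows", "payload": {"motion": [[0,-3.2,0,0,0,-0.07,-1],[0.1,-6.4,0,0,0,-0.14,-1],[0.1,-9.6,0,0,0,-0.21,-1],[0.2,-12.6,0,0,0,-0.27,-1],[0.2,-14.33,0,0,0,-0.308,-1]]}}

```text
clock: 25.55
position: [0.5485, -0.3991, 0.2098]
tool_rot: [-3.141, -0.001, -3.1]
force: [-0.2, 0.6, -3.1]
grip_width: 0.0214
finger_force: 59.3
```

Emit:
{"api": "play_rows", "payload": {"motion": [[0,0,0,0,0,0,-1],[0,0,0.3,0,0,0,-1],[0,0,0.6,0,0,0,-1],[0,0,0.8,0,0,0,-1],[0,0,0.8,0,0,0,-1]]}}

```text
clock: 26.05
position: [0.5505, -0.3955, 0.2015]
tool_rot: [3.141, -0.001, -3.099]
force: [-0.0, -0.5, -3.1]
grip_width: 0.0216
finger_force: 59.3
```

```bash
python3 - <<'E'
from h import *
im,W=grab('wrist','w14'); im,W=grab('side','s14'); rect(W,(552,-386),75,238,247); rect(W,(550,-340),55,124,134)
plan((551,-397.9,160,182.65),(551,-397.9,105,182.65))
E
```

```text
rect 1295 [ 527.3 -400.1] [68.8 61.7] 89.4 z 240.9
rect 1305 [ 548.7 -334.9] [99.7 45.7] 2.24 z 129.8
t 26.15 at [ 550.6 -395.9  201.9] [-180.    -0.  -177.6] w 21.7 F [ 0.3  0.9 -2.4]
[-0.04 -0.2   4.19] [-0.    -0.    -0.004]
[-0.  -0.   5.5] [0. 0. 0.]
```

View pics/s14.png

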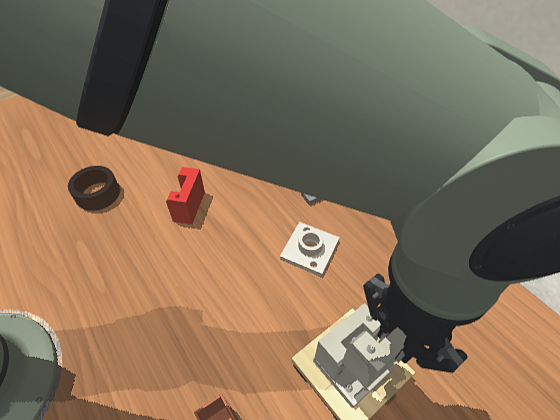

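The second half is held above the board behind the first at (370,350), and nothing is in its way. I'll lower it 2–3 mm outward of its place.

Emit:
{"api": "play_rows", "payload": {"motion": [[-0.04,-0.15,1,0,0,0,-1],[-0.04,-0.2,2,0,0,0,-1],[-0.04,-0.2,3.2,0,0,0,-1],[-0.04,-0.2,4,0,0,0,-1],[-0.04,-0.2,4.2,0,0,0,-1]]}}

```text
clock: 26.65
position: [0.5503, -0.3979, 0.1582]
tool_rot: [3.14, -0.002, -3.099]
force: [-0.9, 0.1, -1.9]
grip_width: 0.0209
finger_force: 59.4
```

```bash
python3 - <<'E'
from h import *
for i in range(2): im,W=grab('side','s15')
im,W2=grab('wrist','w15')
rect(W2,(550,-340),62,124,136); 
plan((551,-397.9,150,182.65),(551,-397.9,103,182.65))
E
```

```text
rect 9221 [ 547.5 -340.2] [103.3  60.7] 2.5 z 130.9
t 26.8 at [ 550.9 -398.3  160. ] [-180.     0.  -177.6] w 21.3 F [-0.1  0.4 -2.1]
[-0.01  0.04  1.  ] [-0.     0.    -0.004]
[-0.  -0.   4.7] [0. 0. 0.]
```

Emit:
{"api": "play_rows", "payload": {"motion": [[0,0,0.5,0,0,0,-1],[0,0,1.1,0,0,0,-1],[0,0,1.7,0,0,0,-1],[0,0,2.3,0,0,0,-1],[0,0,2.8,0,0,0,-1]]}}

```text
clock: 27.3
position: [0.5507, -0.3982, 0.1312]
tool_rot: [3.141, -0.0, -3.099]
force: [-0.2, 0.1, -3.0]
grip_width: 0.0213
finger_force: 59.4
```

Emit:
{"api": "play_rows", "payload": {"motion": [[0,0,0.6,0,0,0,-1],[0,0,1.2,0,0,0,-1],[0,0,1.8,0,0,0,-1],[0,0,2.3,0,0,0,-1],[0,0,2.7,0,0,0,-1]]}}

```text
clock: 27.8
position: [0.5508, -0.3982, 0.1044]
tool_rot: [3.141, -0.0, -3.099]
force: [-0.2, -0.8, -2.8]
grip_width: 0.0213
finger_force: 59.4
```

```bash
python3 - <<'E'
from h import *
for i in range(2): im,W=grab('side','s16')
rect(W,(550,-340),55,124,134)
im2,W2=grab('wrist','w16')
a=cv2.resize(im[290:420,285:435],None,fx=3,fy=3,interpolation=cv2.INTER_CUBIC); b=cv2.resize(im2,(520,390))
cv2.imwrite('pics/c16.png',np.hstack([a[:,:450],cv2.copyMakeBorder(im2[130:,150:450],0,100,0,0,cv2.BORDER_CONSTANT)])[:,:,::-1])
plan((551,-397.9,98,182.65),(551,-394.9,92,182.65))
E
```

```text
rect 1008 [ 549.3 -349.4] [99.8 74.5] 2.3 z 129.9
t 27.95 at [ 550.8 -398.2  104.7] [ 180.    -0.  -177.6] w 21.4 F [ 0.4  0.2 -2.7]
[-0.02  0.03  0.67] [ 0.    -0.    -0.004]
[-0.01  0.3   0.6 ] [0. 0. 0.]
```

View pics/c16.png

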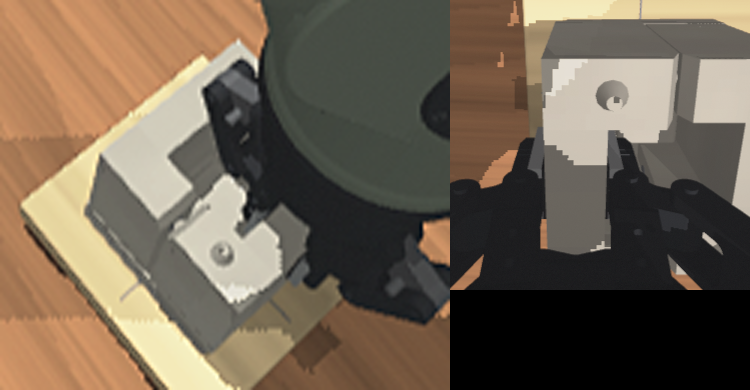

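Both views show the halves side by side with a thin seam gap, right crop near (678,90). Continuing down, easing inward as the keys engage.

Emit:
{"api": "play_rows", "payload": {"motion": [[0,0,0.15,0,0,0,-1],[0,0,0.3,0,0,0,-1],[0,0.05,0.45,0,0,0,-1],[0,0.1,0.6,0,0,0,-1],[0,0.13,0.72,0,0,0,-1]]}}

```text
clock: 28.45
position: [0.5508, -0.3969, 0.0976]
tool_rot: [3.142, -0.0, -3.099]
force: [0.5, -0.0, -3.0]
grip_width: 0.0216
finger_force: 59.4
```

Emit:
{"api": "play_rows", "payload": {"motion": [[0,0.03,0.1,0,0,0,-1],[0,0.06,0.2,0,0,0,-1],[0,0.1,0.28,0,0,0,-1],[0,0.12,0.34,0,0,0,-1],[0,0.12,0.38,0,0,0,-1]]}}

```text
clock: 28.95
position: [0.5512, -0.3956, 0.0942]
tool_rot: [-3.142, 0.001, -3.099]
force: [2.2, 2.7, 3.2]
grip_width: 0.0213
finger_force: 60.0
```

```bash
python3 - <<'E'
from h import *
plan((551,-394.9,91,182.65))
E
```

```text
t 28.95 at [ 551.2 -395.6   94.2] [-180.     0.  -177.6] w 21.3 F [2.2 2.7 3.2]
[0.02 0.07 0.32] [-0.     0.001 -0.004]
```

Emit:
{"api": "play_rows", "payload": {"motion": [[-0.02,0.04,0.03,0,0,0,-1],[-0.03,0.07,0.06,0,0,0,-1],[-0.03,0.08,0.1,0,0,0,-1],[-0.03,0.08,0.13,0,0,0,-1],[-0.03,0.08,0.15,0,0,0,-1]]}}

```text
clock: 29.45
position: [0.5515, -0.3948, 0.0927]
tool_rot: [-3.142, 0.001, -3.099]
force: [4.4, 3.7, 5.7]
grip_width: 0.0213
finger_force: 60.4
```

Emit:
{"api": "play_rows", "payload": {"motion": [[-0.03,0.03,0,0,0,0,-1],[-0.06,0.05,0.03,0,0,0,-1],[-0.06,0.05,0.06,0,0,0,-1],[-0.06,0.05,0.09,0,0,0,-1],[-0.06,0.05,0.11,0,0,0,-1]]}}

```text
clock: 29.95
position: [0.5519, -0.3943, 0.0915]
tool_rot: [3.142, 0.001, -3.099]
force: [4.3, 3.0, 6.2]
grip_width: 0.0214
finger_force: 60.5
```

Emit:
{"api": "play_rows", "payload": {"motion": [[-0.03,0.03,0.02,0,0,0,-1],[-0.05,0.04,0.04,0,0,0,-1],[-0.05,0.04,0.06,0,0,0,-1],[-0.05,0.04,0.08,0,0,0,-1],[-0.05,0.04,0.08,0,0,0,-1]]}}

```text
clock: 30.45
position: [0.5523, -0.3941, 0.091]
tool_rot: [-3.141, 0.0, -3.099]
force: [2.1, 3.1, 9.9]
grip_width: 0.021
finger_force: 61.2
```

```bash
python3 - <<'E'
from h import *
im,W=grab('side','s17'); rect(W,(550,-358),75,124,135)
R=W.reshape(-1,3);R=R[(R[:,2]>.12)&(R[:,2]<.134)&(abs(R[:,0]-.55)<.05)]
for a,b in((-.355,-.33),(-.372,-.362)):
    Q=R[(R[:,1]>a)&(R[:,1]<b)]; print(len(Q),np.median(Q[:,2]))
plan((551,-394.9,91,182.65))
E
```

```text
rect 1878 [ 549.3 -368.5] [102.1 113. ] 2.28 z 129.9
363 0.12991340008189706
104 0.1296535939755361
t 30.5 at [ 552.3 -394.1   91. ] [-180.     0.  -177.6] w 21.2 F [ 2.4  3.4 10.5]
[ 0.13 -0.08 -0.  ] [-0.     0.    -0.004]
```

Both tops are level at 129.8 mm, so it is seated. Releasing and rising.

Emit:
{"api": "play_rows", "payload": {"motion": [[0,0,0,0,0,0,-0.4],[0,0,0,0,0,0,-0.2],[0,0,0,0,0,0,0.05],[0,0,0,0,0,0,0.1],[0,0,-0.5,0,0,0,0.1]]}}

```text
clock: 31.0
position: [0.5515, -0.3939, 0.0949]
tool_rot: [3.141, -0.001, -3.1]
force: [0.4, 0.5, -0.2]
grip_width: 0.0469
finger_force: 0.0
```

Emit:
{"api": "play_rows", "payload": {"motion": [[0,0,-1.5,0,0,0,0.1],[0,0,-3,0,0,0,0.1],[0,0,-5,0,0,0,0.1],[0,0,-7,0,0,0,0.1],[0,0,-10,0,0,0,0.1]]}}

```text
clock: 31.5
position: [0.5517, -0.3938, 0.197]
tool_rot: [3.141, -0.0, -3.099]
force: [0.2, 0.7, -0.3]
grip_width: 0.0469
finger_force: 0.0
```

Emit:
{"api": "play_rows", "payload": {"motion": [[0,0,-1,0,0,0,1],[0,0,-2,0,0,0,1],[0,0,-3,0,0,0,1],[0,0,-3,0,0,0,1],[0,0,-3,0,0,0,1]]}}

```text
clock: 32.0
position: [0.5519, -0.3939, 0.2251]
tool_rot: [3.141, -0.001, -3.099]
force: [-0.7, -0.5, 0.1]
grip_width: 0.0855
finger_force: 0.0
```

```bash
python3 - <<'E'
from h import *
im,W=grab('wrist','w18'); rect(W,(550,-358),75,125,134)
im,W=grab('top','t18'); rect(W,(550,-358),75,124,133);rect(W,(650,-119),75,9,17);rect(W,(550,-358),75,134,142)
im2,W=grab('side','s18'); rect(W,(550,-358),75,124,133);rect(W,(650,-119),75,9,17)
a=cv2.resize(im[180:280,370:460],None,fx=4,fy=4,interpolation=cv2.INTER_CUBIC);b=cv2.resize(im2[290:390,285:375],None,fx=4,fy=4,interpolation=cv2.INTER_CUBIC)
cv2.imwrite('pics/c18.png',np.hstack([a,b])[:,:,::-1])
plan((600,-240,200,150),(650,-118.8,120,118))
E
```

```text
rect 11914 [ 549.8 -356.7] [102.1  94. ] 2.51 z 130.9
rect 1147 [ 549.3 -359.7] [101.3  95.7] 2.81 z 129.6
rect 960 [ 649.8 -118.9] [100.   96.7] 28.11 z 13.6
few
rect 3017 [ 549.6 -359. ] [102.1  94. ] 2.32 z 129.9
rect 1284 [ 650.4 -118.4] [102.9  96.4] 28.33 z 13.8
t 32.15 at [ 551.8 -393.9  224.7] [ 1.800e+02 -1.000e-01 -1.776e+02] w 85.4 F [-0.4  0.1 -0.3]
[-5.47 15.17  2.47] [ 0.    -0.001  0.566]
[ 1.73 13.    8.  ] [ 0.    -0.     0.559]
```

View pics/c18.png

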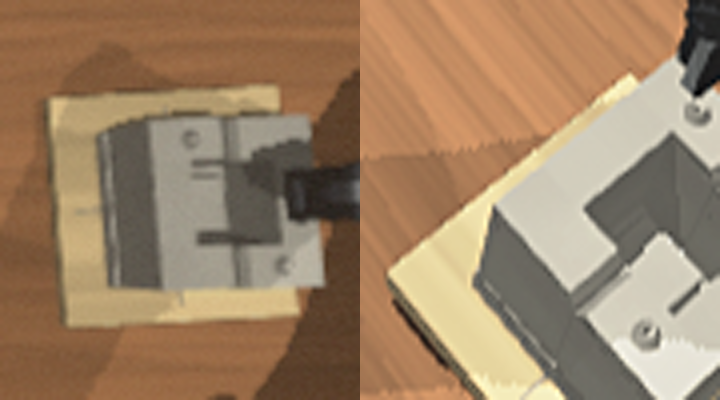

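The halves stand closed on the foot with their top keys diagonally opposite: left crop (190,140) and (283,265), right crop (645,332) and (698,112). On to the collar.

Emit:
{"api": "play_rows", "payload": {"motion": [[-1.1,3,0.5,0,0,0.11,1],[-2.2,6,1,0,0,0.22,1],[-3.3,9,1.5,0,0,0.33,1],[-4.4,12.1,2,0,0,0.44,1],[-5.47,15.17,2.47,0,0,0.566,1]]}}

```text
clock: 32.65
position: [0.6004, -0.2388, 0.2001]
tool_rot: [-3.141, -0.001, 2.613]
force: [1.3, -0.6, 0.4]
grip_width: 0.0853
finger_force: 0.0
```

Emit:
{"api": "play_rows", "payload": {"motion": [[0.3,2.6,1.5,0,0,0.11,1],[0.7,5.2,3,0,0,0.22,1],[1.1,7.8,4.6,0,0,0.33,1],[1.4,10.4,6.3,0,0,0.44,1],[1.73,13,8,0,0,0.559,1]]}}

```text
clock: 33.15
position: [0.6505, -0.1179, 0.1197]
tool_rot: [-3.141, -0.0, 2.054]
force: [0.4, 0.0, 0.1]
grip_width: 0.0855
finger_force: 0.0
```

```bash
python3 - <<'E'
from h import *
for i in range(3): im,W=grab('wrist','w19')
rect(W,(650,-119),75,10,19); rect(W,(650,-119),75,37,45)
plan((650.1,-118.7,30,118),(650.1,-118.7,13,118))
E
```

```text
rect 11046 [ 650.7 -115.9] [100.4  96.7] 28.24 z 15.0
rect 2173 [ 650.6 -115.3] [50.9 50.8] 66.48 z 40.8
t 33.3 at [ 650.1 -116.5  119. ] [-1.799e+02 -1.000e-01  1.181e+02] w 85.4 F [ 0.3 -0.7 -0. ]
[-0.21 -0.09  8.9 ] [-0.002 -0.002  0.002]
[ 0.  -0.   1.7] [0. 0. 0.]
```

Emit:
{"api": "play_rows", "payload": {"motion": [[-0.05,-0.02,2,0,0,0,1],[-0.1,-0.05,4,0,0,0,1],[-0.15,-0.06,6,0,0,0,1],[-0.15,-0.06,8,0,0,0,1],[-0.15,-0.06,8.8,0,0,0,1]]}}

```text
clock: 33.8
position: [0.6495, -0.1214, 0.0313]
tool_rot: [-3.14, -0.001, 2.059]
force: [-0.5, -0.8, -0.3]
grip_width: 0.0853
finger_force: 0.0
```

Emit:
{"api": "play_rows", "payload": {"motion": [[0,0,0.4,0,0,0,1],[0,0,0.8,0,0,0,1],[0,0,1.2,0,0,0,1],[0,0,1.5,0,0,0,1],[0,0,1.5,0,0,0,1]]}}

```text
clock: 34.3
position: [0.6505, -0.1205, 0.0178]
tool_rot: [3.142, 0.0, 2.059]
force: [-0.6, 0.5, -0.8]
grip_width: 0.0858
finger_force: 0.0
```

```bash
python3 - <<'E'
from h import *
plan((650.1,-118.7,13,118))
E
```

```text
t 34.3 at [ 650.5 -120.5   17.8] [180.   0. 118.] w 85.8 F [-0.6  0.5 -0.8]
[0.18 0.05 0.48] [ 0.     0.    -0.001]
```

Emit:
{"api": "play_rows", "payload": {"motion": [[0.1,0.05,0.2,0,0,0,1],[0.16,0.05,0.4,0,0,0,1],[0.16,0.05,0.4,0,0,0,0.7],[0.16,0.05,0.4,0,0,0,0.4],[0.16,0.05,0.4,0,0,0,0.1]]}}

```text
clock: 34.8
position: [0.6504, -0.1189, 0.0142]
tool_rot: [3.141, 0.0, 2.059]
force: [0.5, -0.2, 1.5]
grip_width: 0.0494
finger_force: 62.1
```

Emit:
{"api": "play_rows", "payload": {"motion": [[0,0,0,0,0,0,-0.5],[0,0,0,0,0,0,-1],[0,0,0,0,0,0,-1],[0,0,0,0,0,0,-1],[0,0,0,0,0,0,-1]]}}

```text
clock: 35.3
position: [0.6505, -0.1189, 0.0142]
tool_rot: [3.141, 0.0, 2.059]
force: [-1.4, 0.3, 5.5]
grip_width: 0.0494
finger_force: 62.9
```

```bash
python3 - <<'E'
from h import *
im,W=grab('side','s20'); rect(W,(650,-119),75,9,17)
plan((650.1,-118.7,160,115),(610,-220,210,104),(549.5,-359,200,92.5))
E
```

```text
rect 1075 [ 649.4 -118.9] [102.8  96.3] 27.88 z 13.7
t 35.35 at [ 650.4 -118.9   14.2] [180.   0. 118.] w 49.6 F [0.1 0.3 4.8]
[ 3.000e-02 -1.000e-02 -1.458e+01] [0.    0.    0.052]
[-7.49 -7.92 -5.  ] [-0.    -0.     0.192]
[-12.02  -9.23   1.  ] [ 0.    -0.     0.201]
```

Emit:
{"api": "play_rows", "payload": {"motion": [[0,0,-0.5,0,0,0,-1],[0,0,-2.5,0,0,0.01,-1],[0,0,-6.5,0,0,0.02,-1],[0,0,-10.5,0,0,0.04,-1],[0,0,-14.6,0,0,0.052,-1]]}}

```text
clock: 35.85
position: [0.6498, -0.1189, 0.1613]
tool_rot: [-3.141, -0.0, 2.006]
force: [1.3, 0.4, -3.0]
grip_width: 0.0497
finger_force: 62.7
```

Emit:
{"api": "play_rows", "payload": {"motion": [[-1.5,-1.6,-1,0,0,0.04,-1],[-3,-3.2,-2,0,0,0.08,-1],[-4.5,-4.8,-3,0,0,0.12,-1],[-6,-6.4,-4,0,0,0.16,-1],[-7.49,-7.92,-5,0,0,0.192,-1]]}}

```text
clock: 36.35
position: [0.6088, -0.2224, 0.2099]
tool_rot: [-3.14, -0.0, 1.811]
force: [-0.8, 0.6, -2.0]
grip_width: 0.0496
finger_force: 62.9
```

Emit:
{"api": "play_rows", "payload": {"motion": [[-2.7,-2,0,0,0,0.04,-1],[-5.4,-4.1,0.2,0,0,0.09,-1],[-8,-6.2,0.5,0,0,0.13,-1],[-10.6,-8.2,0.8,0,0,0.18,-1],[-12.02,-9.23,1,0,0,0.201,-1]]}}

```text
clock: 36.85
position: [0.5471, -0.3628, 0.1997]
tool_rot: [-3.14, 0.001, 1.608]
force: [-0.2, 0.6, -2.5]
grip_width: 0.0494
finger_force: 62.8
```

```bash
python3 - <<'E'
from h import *
for i in range(3): im,W=grab('side','s21')
rect(W,(549.5,-359),75,190,203)
plan((549.5,-359,160,92.4),(549.5,-359,150,92.4))
E
```

```text
rect 2857 [ 547.3 -361.5] [101.6  96.4] 2.34 z 199.3
t 37.0 at [ 548.8 -360.3  199.6] [-180.    -0.    92.4] w 49.4 F [ 1.   0.4 -1.6]
[0.13 0.08 3.96] [-0.001 -0.    -0.001]
[ 0. -0.  1.] [0. 0. 0.]
```

Emit:
{"api": "play_rows", "payload": {"motion": [[0.08,0.06,0.8,0,0,0,-1],[0.15,0.12,1.8,0,0,0,-1],[0.15,0.12,2.8,0,0,0,-1],[0.15,0.12,3.8,0,0,0,-1],[0.15,0.12,4.3,0,0,0,-1]]}}

```text
clock: 37.5
position: [0.5504, -0.357, 0.1553]
tool_rot: [-3.14, -0.001, 1.614]
force: [-0.0, 0.4, -1.3]
grip_width: 0.0495
finger_force: 62.8
```

```bash
python3 - <<'E'
from h import *
for i in range(4): im,W=grab('side','s22')
rect(W,(549.5,-359),75,150,160)
plan((549.5,-359,152,92.4))
E
```

```text
rect 2409 [ 550.4 -356.9] [101.   96.3] 2.45 z 156.2
t 37.7 at [ 550.8 -357.7  156.9] [180.    0.   92.5] w 49.4 F [-0.2 -0.9 -2.8]
[-0.12 -0.13  0.49] [0.    0.    0.001]
```

Emit:
{"api": "play_rows", "payload": {"motion": [[-0.08,-0.05,0,0,0,0,-1],[-0.16,-0.1,0,0,0,0,-1],[-0.16,-0.1,0.2,0,0,0,-1],[-0.16,-0.1,0.4,0,0,0,-1],[-0.16,-0.1,0.5,0,0,0,-1]]}}

```text
clock: 38.2
position: [0.5497, -0.3592, 0.1515]
tool_rot: [-3.141, -0.0, 1.614]
force: [-0.3, -0.2, -0.6]
grip_width: 0.0493
finger_force: 62.8
```

Emit:
{"api": "play_rows", "payload": {"motion": [[0,0,0.1,0,0,0,-1],[0,0,0.2,0,0,0,-1],[0,0,0.3,0,0,0,-1],[0,0,0.35,0,0,0,-1],[0,0,0.4,0,0,0,-1]]}}

```text
clock: 38.7
position: [0.5498, -0.3593, 0.1478]
tool_rot: [3.142, 0.0, 1.614]
force: [0.3, 0.5, -2.0]
grip_width: 0.0494
finger_force: 62.8
```

```bash
python3 - <<'E'
from h import *
im,W=grab('side','s23'); rect(W,(549.5,-359),75,143,154)
plan((549.5,-359,144.2,92.4))
E
```

```text
rect 2337 [ 549.6 -358.5] [101.2  96.1] 2.58 z 147.6
t 38.75 at [ 549.7 -359.2  147.7] [-180.    -0.    92.5] w 49.5 F [-0.  -0.2 -2.4]
[ 0.02 -0.02  0.35] [-0.    -0.     0.001]
```

Aligned, 3.5 mm to go, with the keys already entering their holes.

Emit:
{"api": "play_rows", "payload": {"motion": [[0,0,0.08,0,0,0,-1],[0,0,0.16,0,0,0,-1],[0,0,0.22,0,0,0,-1],[0,0,0.27,0,0,0,-1],[0,0,0.3,0,0,0,-1]]}}

```text
clock: 39.25
position: [0.5497, -0.3592, 0.1447]
tool_rot: [-3.142, -0.0, 1.614]
force: [0.3, -0.8, -2.0]
grip_width: 0.0497
finger_force: 62.8
```

Emit:
{"api": "play_rows", "payload": {"motion": [[0,0,0.02,0,0,0,-1],[0,0,0.04,0,0,0,-1],[0,0,0.06,0,0,0,-1],[0,0,0.08,0,0,0,-1],[0,0,0.08,0,0,0,-1]]}}

```text
clock: 39.75
position: [0.5497, -0.3593, 0.1442]
tool_rot: [3.142, -0.0, 1.614]
force: [-1.2, 0.7, 2.8]
grip_width: 0.049
finger_force: 63.3
```

Contact came at 144.2, as expected. Releasing.

Emit:
{"api": "play_rows", "payload": {"motion": [[0,0,0,0,0,0,0.3],[0,0,0,0,0,0,0.5],[0,0,0,0,0,0,0.8],[0,0,0,0,0,0,1],[0,0,0,0,0,0,1]]}}

```text
clock: 40.25
position: [0.5497, -0.3593, 0.144]
tool_rot: [3.142, 0.0, 1.614]
force: [0.7, -0.5, 0.6]
grip_width: 0.0854
finger_force: 0.0
```

Emit:
{"api": "play_rows", "payload": {"motion": [[0,0,-1,0,0,0,1],[0,0,-3,0,0,0,1],[0,0,-6,0,0,0,1],[0,0,-9,0,0,0,1],[0,0,-12,0,0,0,1]]}}

```text
clock: 40.75
position: [0.5496, -0.3593, 0.2661]
tool_rot: [3.141, 0.0, 1.614]
force: [0.3, 0.0, 1.2]
grip_width: 0.0853
finger_force: 0.0
```

Emit:
{"api": "play_rows", "payload": {"motion": [[3,0,0,0,0,0,1],[6,0,0,0,0,0,1],[9,0,0,0,0,0,1],[12,0,0,0,0,0,1],[14,0,0,0,0,0,1]]}}

```text
clock: 41.25
position: [0.5438, -0.2173, 0.2649]
tool_rot: [3.141, -0.0, 1.615]
force: [0.6, -1.0, 0.3]
grip_width: 0.0853
finger_force: 0.0
```

```bash
python3 - <<'E'
from h import *
im,W=grab('side','s25'); rect(W,(549.5,-359),75,137,150); rect(W,(549.5,-359),75,163,175); rect(W,(549.5,-359),75,45,54)
im2,W2=grab('top','t25'); rect(W2,(549.5,-359),75,137,150); rect(W2,(549.5,-359),75,163,175)
for c,r in(((333,305),75),((318,-301),60),((812,-12),110),((495,143),75),((772,248),75)): rect(W2,c,r,10,90)
a=cv2.resize(im[270:420,280:430],None,fx=2.6,fy=2.6,interpolation=cv2.INTER_CUBIC);b=cv2.resize(im2[170:290,350:470],(390,390),interpolation=cv2.INTER_CUBIC)
cv2.imwrite('pics/c25.png',np.hstack([a,b])[:,:,::-1]); plan()
E
```

```text
rect 3261 [ 549.4 -358.4] [101.2  96.2] 2.54 z 143.9
rect 614 [ 548.9 -359. ] [50.6 50.2] 81.17 z 169.6
rect 101 [ 525.7 -383.8] [ 68.9 133.4] 47.1 z 49.7
few
few
rect 976 [332.8 305.1] [103.  102.6] 73.29 z 46.0
rect 198 [ 325.2 -282. ] [23.8 55.3] 57.64 z 42.7
rect 699 [812.  -11.3] [ 41.7 169.5] 83.2 z 17.8
rect 698 [494.7 142.4] [99.7 46.4] 43.76 z 79.0
rect 852 [770.5 248.9] [101.3  50.3] 73.86 z 77.7
t 41.35 at [ 544.3 -216.5  264.9] [ 1.799e+02 -1.000e-01  9.270e+01] w 85.9 F [-0.3  0.  -0.2]
```

View pics/c25.png

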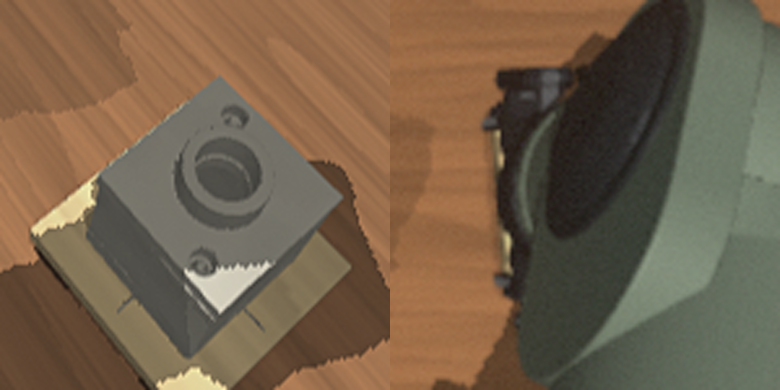

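The collar is seated at (220,180) with both keys in its holes, at (233,117) and (203,262), and the flange top measures 143.9 mm of 144. The gripper is clear, so I'm handing in.

```bash
python3 -c "
from workcell import bot; print(bot.job_done())"
```

```text
the job is handed in; nothing more can be done
None
```

The cup mould is assembled on the casting board: foot, then both halves closed on its keys, then the pouring collar seated on top. I handed the job in at about 41 s, with no judging result shown to me.

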